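# Strip the bending jig

## Task

Strip the bending jig for the next curve: slide every red ball-knobbed stop round the curved track to the open gap at its end, lift it out there and put it in the wooden tray; and slide each flat radius gauge that lies on the bench, rounded end first, fully home into a free slot of the gauge rack. Leave the hammer, the ash strip and the bench dog where they are.

Things in the scene. Friction and masses are not known exactly. Their poses are not given: they have to be found in the camera images.
- jig: bending jig, fixed: plywood board, x -30 to 135 mm, y +-138 mm, top at 15 mm, with a wooden half-round former (radius 71, top at 38 mm) and a curved aluminium T-track round it. Origin: centre of the track's curve, at bench height; x to the middle of the bow, z up. Track centre line: radius 100 mm, from -90 deg to +97 deg (from +x towards +y), both ends closed
- exit_gap (a point): middle of the exit gap near the track's -y end, on the track floor (radius 100 mm, -78.5 deg in the jig's frame). From -90 to -67 deg the lips are cut away: 40 mm long, 32 mm between the side walls. A stop lifts out only with its whole foot in the gap, within about 6 mm of this point along the track
- track_mid (a point): point on the track floor (18 mm up) in the middle of the bow (radius 100 mm, 0 deg). The track's lips are 26 to 32 mm above the bench with an 18 mm slot between them: necks slide along it, a foot (3 mm of play up and down) cannot come up through it
- stop_a: red ball-knobbed stop, 61 mm tall, 0.12 kg: steel foot 28 dia x 5, neck 12 dia to 15 mm, brass bush 26 dia from 15 to 29 mm, red ball 34 dia, its centre 44 mm above the foot's underside. Origin: centre of the foot's underside; z up through the ball. At the start upright in the jig's track, its foot under the lips. May be absent
- stop_b: red ball-knobbed stop, 61 mm tall, 0.12 kg: steel foot 28 dia x 5, neck 12 dia to 15 mm, brass bush 26 dia from 15 to 29 mm, red ball 34 dia, its centre 44 mm above the foot's underside. Origin: centre of the foot's underside; z up through the ball. At the start upright in the jig's track, its foot under the lips. May be absent
- stop_c: red ball-knobbed stop, 61 mm tall, 0.12 kg: steel foot 28 dia x 5, neck 12 dia to 15 mm, brass bush 26 dia from 15 to 29 mm, red ball 34 dia, its centre 44 mm above the foot's underside. Origin: centre of the foot's underside; z up through the ball. At the start upright in the jig's track, its foot under the lips. May be absent
- stop_d: red ball-knobbed stop, 61 mm tall, 0.12 kg: steel foot 28 dia x 5, neck 12 dia to 15 mm, brass bush 26 dia from 15 to 29 mm, red ball 34 dia, its centre 44 mm above the foot's underside. Origin: centre of the foot's underside; z up through the ball. At the start upright in the jig's track, its foot under the lips. May be absent
- stop_e: red ball-knobbed stop, 61 mm tall, 0.12 kg: steel foot 28 dia x 5, neck 12 dia to 15 mm, brass bush 26 dia from 15 to 29 mm, red ball 34 dia, its centre 44 mm above the foot's underside. Origin: centre of the foot's underside; z up through the ball. At the start upright in the jig's track, its foot under the lips. May be absent
- gauge_a: flat radius gauge, 0.16 kg: steel-grey metal plate 150 long (x) x 56 wide (y) x 8 mm, its +x end rounded (convex), with a dark wooden grip bar on top, 60 long (x) x 24 wide (y), 8 to 40 mm high, centred at x = -40 mm. Origin: middle of the plate's underside; z up. At the start it lies flat on the bench. May be absent
- gauge_b: flat radius gauge, 0.16 kg: steel-grey metal plate 150 long (x) x 56 wide (y) x 8 mm, its +x end rounded (convex), with a dark wooden grip bar on top, 60 long (x) x 24 wide (y), 8 to 40 mm high, centred at x = -40 mm. Origin: middle of the plate's underside; z up. At the start it lies flat on the bench. May be absent
- rack: wooden gauge rack, fixed: 90 deep (x) x 170 wide (y) x 30 mm high; two flat slots side by side at y = +38.5 and -38.5 mm, open towards -x, 82 mm deep. Origin: centre of the underside; x points into the slots. A gauge fully home touches the back with its rounded end (its origin then at rack x = -38 mm); its grip bar stays outside
- slot_left (a point): middle of the mouth of the +y slot, on the slot floor (rack x = -45 mm, 4 mm up). The slot is 61 mm wide, its mouth flared to 73 mm in the first 15 mm; roof 20 mm above the bench (16 mm clear height)
- slot_right (a point): the same for the -y slot
- tray: dark wooden open tray with a cork floor, fixed: 130 (x) x 180 (y) x 28 mm high, walls 6 mm, inner floor 7 mm up. Origin: centre of the underside
- brass_hammer: brass hammer, 60x175x25 mm, bystander
- strip_ash: planed ash strip, 18x305x16 mm, bystander, behind the jig
- bench_dog: steel bench dog, 23x90x22 mm, bystander

How it is judged:
At the end, for the whole second after the job is handed in: Every stop present is inside the tray and at rest (origin within the tray's walls, below 45 mm); every gauge present lies flat in its own slot of the rack, rounded end inwards, within 8 mm of fully home, and at rest (x of stop_a in the frame of tray between -0.06 and 0.06 m and y of stop_a in the frame of tray between -0.085 and 0.085 m and height (world z) of each of stop_a, stop_b, stop_c, stop_d, stop_e below 0.045 m and linear speed of each of stop_a, stop_b, stop_c, stop_d, stop_e, gauge_a, gauge_b below 0.03 m/s and x of stop_b in the frame of tray between -0.06 and 0.06 m and y of stop_b in the frame of tray between -0.085 and 0.085 m and x of stop_c in the frame of tray between -0.06 and 0.06 m and y of stop_c in the frame of tray between -0.085 and 0.085 m and x of stop_d in the frame of tray between -0.06 and 0.06 m and y of stop_d in the frame of tray between -0.085 and 0.085 m and x of stop_e in the frame of tray between -0.06 and 0.06 m and y of stop_e in the frame of tray between -0.085 and 0.085 m and x of gauge_a in the frame of rack between -0.046 and -0.03 m and (y of gauge_a in the frame of rack between 0.0305 and 0.0465 m or y of gauge_a in the frame of rack between -0.0465 and -0.0305 m) and angle between the x axis of each of gauge_a, gauge_b and the x axis of rack, either way round below 0.12 rad and height (world z) of each of gauge_a, gauge_b below 0.013 m and x of gauge_b in the frame of rack between -0.046 and -0.03 m and (y of gauge_b in the frame of rack between 0.0305 and 0.0465 m or y of gauge_b in the frame of rack between -0.0465 and -0.0305 m)); the robot touches nothing.
It fails at once if a bystander (hammer, ash strip, bench dog) is moved more than 30 mm (distance of any of brass_hammer, strip_ash, bench_dog from where it was at the start of the episode above 0.03 m).
Of stop_a, stop_b, stop_c, stop_d, stop_e only 3 to 5 are there at a start; the rules pass over those that are not, and their reading is None.
Of gauge_a, gauge_b only 1 to 2 are there at a start; the rules pass over those that are not, and their reading is None.
At some moment in a run one of gauge_a, gauge_b may be knocked a few centimetres aside while the robot is not near it.
Once in a run the grip may slacken for a moment while it holds something.
It also fails if it takes over 210 s, if anything falls off the work surface, if the arm or the gripper's body presses on something with over 40 N, if the wrist force passes 120 N, or if a joint passes its speed limit or range.

## Robot

A 6-joint arm with a two-finger parallel gripper is mounted at the origin on a cart in front of the work surface, level with it; the furniture and walls round the work are solid. World frame = base frame: x ahead of the robot, y to its left, z up, the work surface at z = 0. Lengths are in m, angles in rad, forces in N, time in s.
With the tool pointing down it reaches from about 0.3 to 0.825 m from the base axis. Payload 5.4 kg.
Tool frame: the origin (TCP) lies at the very end of the fingers, on their centre line; the grasp point (between the pads) lies 19 mm behind it; z points along the fingers, y is the line along which they close (so a half turn about z gives the same grasp; the last joint's range is limited). The gripper opens to 92 mm and grips with 3 to 60 N. Pads are 20 mm wide; open, the fingers measure 128 mm over their backs; the gripper's body (75 mm by 189 mm) begins 69 mm behind the grasp point.
Start: joints at [0.957, 0.158, 1.597, -0, 1.386, -0.21], TCP at [0.226, 0.529, 0.215] pointing down, gripper open.
Joint ranges: [-2.91, 2.91], [-0.94, 2.29], [0.18, 2.7], [-1.29, 4.43], [0.17, 2.64], [-3, 3]. Speed limits (rad/s): [2.57, 2.57, 3.14, 3.14, 3.14, 3.14].

## Interface

Orientations are given as a rotation vector (axis times angle).
In Python, from workcell import bot gives the robot as it stands. Calls block until the motion is done:
- bot.goto(position, orientation): joint-space move of the TCP to a pose.
- bot.line_to(position, rot=None, max_speed=0.15): straight line of the TCP; rot=None keeps the orientation; max_speed is the mean speed in m/s.
- bot.set_joints(angles): joint-space move.
- bot.set_gripper(opening, newtons=None): opening from 0.0 (shut) to 1.0 (fully open); newtons is the grip in N (None keeps the last); returns when the fingers have stopped.
- bot.hold(seconds).
- bot.inverse_kinematics(position, orientation): joint angles nearest the present ones, or None.
- bot.read_camera(name): name is "scene" or "side" or "wrist"; returns a dict with "pixels" (400x640x3 uint8, blue, green, red), "fx", "fy", "cx", "cy" (pixels), "k1" (the pictures are not rectified: a ray, as slopes to the right and down, at radius r is drawn at 1 + k1 r^2 times it, then the intrinsics apply), "R" (3x3) and "t" (3): a world point X has camera coordinates R X + t. Camera axes: x right, y down, z forward; pixel columns grow to the right and rows downward; lengths in m; the calibration is good to about 2 mm. A picture is of the moment at which its call begins. There is no depth.
A pose or a line that the arm cannot do raises bot.MotionError and nothing moves.
- bot.job_done(): hands the job in; it is judged then, once.
Readings, each from a call of its own:
- bot.current_clock(): time.
- bot.current_joints(): joint angles.
- bot.current_joint_vel(): joint speeds.
- bot.current_effort(): joint torques, N m.
- bot.current_ee_pos(): TCP position.
- bot.current_tool_rot(): TCP orientation.
- bot.current_contact_force(): force on the tool from outside, world axes, zero at the start.
- bot.current_ft_torque(): the same for the moment, N m.
- bot.current_opening(): opening from 0.0 (shut) to 1.0 (fully open).
- bot.current_grip_force(): force on a finger pad.
Only numpy, scipy, OpenCV 4.12 (cv2) and the standard library are available. Lean on these libraries where they do the work, as an engineer would, in place of code of your own. Each camera call takes 0.05 s, during which the arm holds its last target. There are 200 camera calls.

## Working session

There is one attempt and no reset: what is moved stays moved. The work goes in short steps, each a Python script; the robot and the scene stay as the last script left them, time stands still between calls to the robot, and variables do not carry over. Pictures are saved under pics/ and viewed, at most 14 in all, crops included, and the job is handed in when it is done.

```bash
ls; mkdir -p pics
python3 - <<'E'
from workcell import bot
import cv2,numpy as np
for n in("scene","side"):
    c=bot.read_camera(n); cv2.imwrite(f"pics/{n}0.png",c["pixels"])
    print(n,c["fx"],c["fy"],c["cx"],c["cy"],c["k1"],np.round(c["R"],3).tolist(),np.round(c["t"],3).tolist(), (-np.array(c["R"]).T@c["t"]).round(3))
print(bot.current_clock(),bot.current_tool_rot())
E
```

```text
pics
workcell.py
scene 385.800225427928 385.800225427928 320.77986965335396 196.9534710491927 -0.08765379666159441 [[0.883, -0.469, 0.0], [-0.292, -0.551, -0.782], [0.367, 0.69, -0.624]] [-0.418, 0.234, 1.202] [-0.003 -0.897  0.932]
side 402.03900754789476 402.03900754789476 317.9276201354722 200.0761114027049 0.0322929920387791 [[0.932, -0.363, 0.006], [-0.181, -0.478, -0.86], [0.315, 0.8, -0.511]] [-0.443, 0.187, 0.925] [ 0.156 -0.812  0.636]
0.1 [-6.29869698e-01 -3.07714562e+00  2.46823367e-03]
```

View pics/scene0.png

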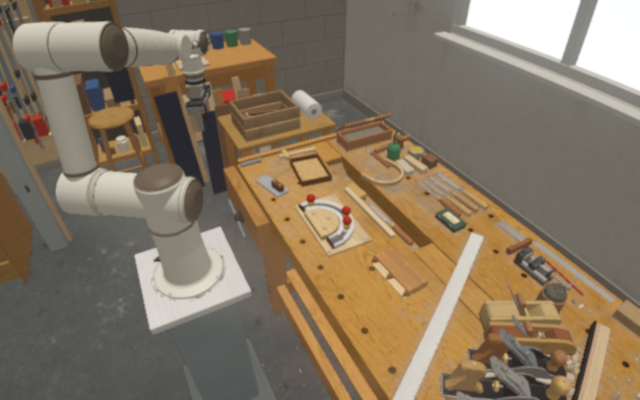

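View pics/side0.png

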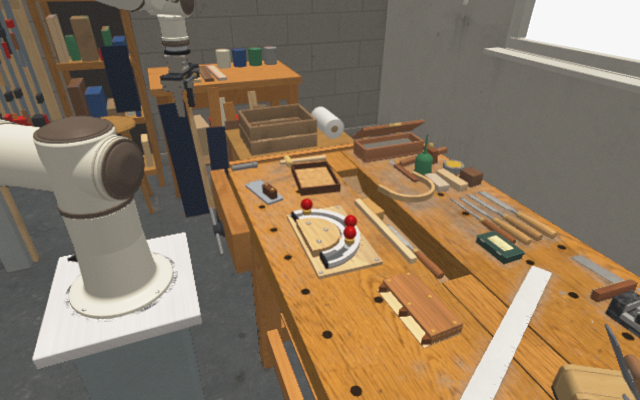

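The side view shows 3 red stops at about (307,204), (351,221) and (350,232). One gauge is at (265,190), the tray at (316,177), the jig at (330,235) and the rack at (420,305). I'll do rough ray casting, then take a wrist overview.

```bash
cat > h.py <<'E'
from workcell import bot
import cv2,numpy as np
from scipy.spatial.transform import Rotation as Rn
def dist(c): return np.array([[c["fx"],0,c["cx"]],[0,c["fy"],c["cy"]],[0,0,1]]),np.array([c["k1"],0,0,0.])
def plane(c,uv,z):
    K,d=dist(c); p=cv2.undistortPoints(np.float64(uv).reshape(-1,1,2),K,d).reshape(-1,2)
    R=np.array(c["R"]);o=-R.T@c["t"]; v=np.c_[p,np.ones(len(p))]@R
    return (o+v*((z-o[2])/v[:,2])[:,None])[:,:2]
def proj(c,X):
    K,d=dist(c); return cv2.projectPoints(np.float64(X).reshape(-1,1,3),cv2.Rodrigues(np.array(c["R"]))[0],np.float64(c["t"]),K,d)[0].reshape(-1,2)
def down(yaw,tilt=(0,0)):
    # tool pointing down, tool y (closing) axis at world angle yaw (rad); half-turn is equivalent
    y=np.array([np.cos(yaw),np.sin(yaw),0]);z=np.array([0,0,-1.]);x=np.cross(y,z)
    return Rn.from_matrix(np.c_[x,y,z]).as_rotvec()
def best(p,yaw):
    # choose the half turn with the smaller last joint
    o=[]
    for k in(0,np.pi):
        q=bot.inverse_kinematics(list(p),list(down(yaw+k)))
        if q is not None:o.append((abs(q[5]),yaw+k))
    return min(o)[1]
def balls(c):
    im=c["pixels"].astype(int);m=((im[...,2]>120)&(im[...,1]<60)&(im[...,0]<60)).astype(np.uint8)
    n,l,s,ce=cv2.connectedComponentsWithStats(m)
    return [(ce[i].round(1).tolist(),int(s[i][4])) for i in range(1,n) if s[i][4]>15]
E
python3 - <<'E'
from h import *
c=bot.read_camera("side"); print(balls(c))
uv=[(265,190),(316,177),(330,235),(420,305),(265,165),(430,258),(370,220),(305,161)]
print(plane(c,uv,0.02).round(3).tolist())
for p in ([0.45,0.2,0.45],[0.5,0,0.45],[.45,.1,.5]):
  for y in(0,1.57,-1.57,3.14):
    q=bot.inverse_kinematics(p,list(down(y)));print(p,y,None if q is None else np.round(q,2))
E
```

```text
[([19.2, 118.6], 40), ([306.2, 202.6], 65), ([350.4, 219.2], 76), ([349.7, 230.4], 91)]
[[0.403, 0.269], [0.583, 0.295], [0.5, -0.025], [0.579, -0.321], [0.449, 0.442], [0.689, -0.198], [0.631, 0.001], [0.591, 0.424]]
[0.45, 0.2, 0.45] 0 [ 0.17 -0.09  1.4  -0.    1.84  0.17]
[0.45, 0.2, 0.45] 1.57 [ 0.17 -0.09  1.4  -0.    1.84 -1.4 ]
[0.45, 0.2, 0.45] -1.57 [ 0.17 -0.09  1.4  -0.    1.84  1.74]
[0.45, 0.2, 0.45] 3.14 [ 0.17 -0.09  1.4   0.    1.84 -2.97]
[0.5, 0, 0.45] 0 [-0.24 -0.07  1.38 -0.    1.83 -0.24]
[0.5, 0, 0.45] 1.57 [-0.24 -0.07  1.38  0.    1.83 -1.81]
[0.5, 0, 0.45] -1.57 [-0.24 -0.07  1.38 -0.    1.83  1.33]
[0.5, 0, 0.45] 3.14 [-0.24 -0.07  1.38  0.    1.83  2.9 ]
[0.45, 0.1, 0.5] 0 [-0.04 -0.15  1.35 -0.    1.94 -0.04]
[0.45, 0.1, 0.5] 1.57 [-0.04 -0.15  1.35 -0.    1.94 -1.61]
[0.45, 0.1, 0.5] -1.57 [-0.04 -0.15  1.35 -0.    1.94  1.53]
[0.45, 0.1, 0.5] 3.14 None
```

Run:
```python
from h import *
ims=[]
for i,p in enumerate(([0.47,0.2,0.42],[0.5,-0.02,0.42],[.5,-.22,.42])):
    bot.goto(p,list(down(np.pi/2))); c=bot.read_camera("wrist"); cv2.imwrite(f"pics/w{i}.png",c["pixels"]); np.save(f"w{i}.npy",c,allow_pickle=True)
    print(c["fx"],c["k1"],(-np.array(c["R"]).T@c["t"]).round(3),np.round(c["R"],2).tolist(),balls(c))
print(bot.current_clock())
```

```text
325.2695751476634 0.0076360148737889015 [0.385 0.201 0.59 ] [[-0.0, 1.0, 0.0], [0.95, -0.0, 0.3], [0.3, 0.0, -0.95]] [([240.6, 156.1], 167), ([142.3, 188.7], 145), ([172.4, 202.5], 138)]
325.2695751476634 0.0076360148737889015 [ 0.415 -0.019  0.591] [[-0.0, 1.0, 0.0], [0.95, -0.0, 0.3], [0.3, 0.0, -0.95]] [([379.3, 137.2], 149), ([275.2, 170.7], 142), ([304.1, 185.1], 134)]
325.2695751476634 0.0076360148737889015 [ 0.416 -0.218  0.591] [[-0.0, 1.0, 0.0], [0.95, 0.0, 0.3], [0.3, 0.0, -0.95]] [([507.5, 137.1], 130), ([399.0, 170.6], 121), ([426.2, 184.5], 111)]
3.6833
```

View pics/w0.png

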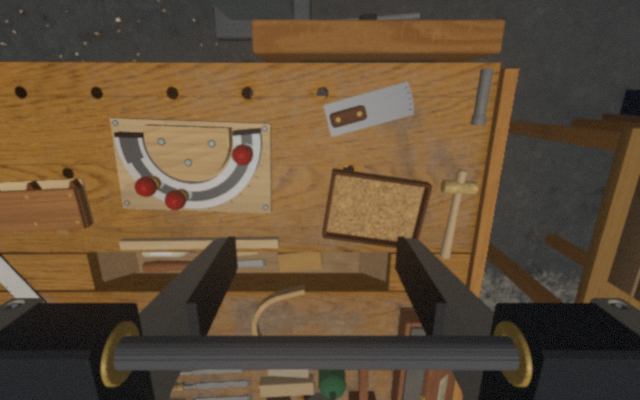

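View pics/w1.png

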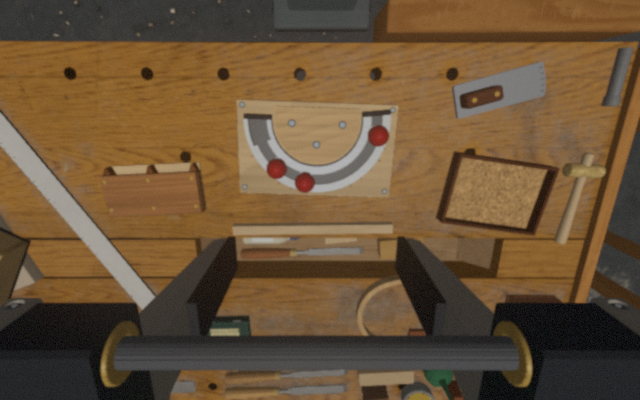

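View pics/w2.png

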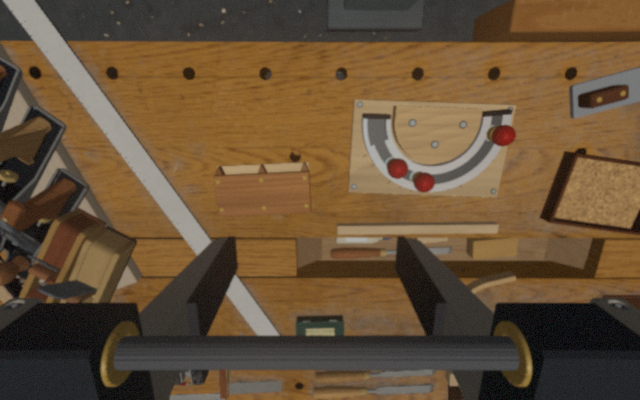

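One gauge lies at w0 (368,108) with its grip bar towards -y, so the rounded end points to +y. Three balls sit in the track and the exit gap is at the left (-y) end, w1 about (258,130). The rack's mouths face the robot (-x), and the tray is at w1 (497,193). Next I'll take closer views and rectify them to the known planes so I can read off corners.

```bash
cat >> h.py <<'E'
def ortho(c,x0,x1,y0,y1,z,s=0.0005):
    xs=np.arange(x0,x1,s);ys=np.arange(y0,y1,s);Y,X=np.meshgrid(ys,xs)
    uv=proj(c,np.c_[X.ravel(),Y.ravel(),np.full(X.size,z)]).astype(np.float32).reshape(*X.shape,2)
    return cv2.remap(c["pixels"],uv,None,cv2.INTER_LINEAR)
def look(x,y,z=0.25):
    bot.goto([x+0.05,y,z],list(down(np.pi/2)));return bot.read_camera("wrist")
E
python3 - <<'E'
from h import *
c=np.load("w1.npy",allow_pickle=True).item()
jig=plane(c,[(318,148)],.015)[0]; rk=plane(c,[(152,190)],.03)[0]; tr=plane(c,[(497,193)],.028)[0]
c0=np.load("w0.npy",allow_pickle=True).item(); ga=plane(c0,[(368,108)],.008)[0]
print(jig,rk,tr,ga)
C={}
for n,p,z in(("gauge",ga,.008),("tray",tr,.028),("jig",jig,.015),("rack",rk,.03)):
    C[n]=look(*p); np.save(f"c_{n}.npy",C[n],allow_pickle=True)
o=lambda n,p,hx,hy,z,s:(print(n,"x0,y0",p[0]-hx,p[1]-hy),ortho(C[n],p[0]-hx,p[0]+hx,p[1]-hy,p[1]+hy,z,s))[1]
cv2.imwrite("pics/oj.png",o("jig",jig,.1,.16,.015,.0004))
a=[o("gauge",ga,.07,.11,.008,.0006),o("tray",tr,.09,.12,.028,.0006),o("rack",rk,.09,.12,.030,.0006)]
m=np.zeros((600,800,3),np.uint8)
for im,(r,k) in zip(a,((0,0),(0,400),(300,0))): m[r:r+im.shape[0],k:k+im.shape[1]]=im[:300]
cv2.imwrite("pics/om.png",m)
print(balls(C["jig"]),[plane(C["jig"],[b[0]],.062)[0].round(4).tolist() for b in balls(C["jig"])],bot.current_clock())
E
```

```text
[ 0.49932959 -0.01413971] [ 0.57213681 -0.31029905] [0.57834911 0.30780784] [0.4007474  0.29116186]
jig x0,y0 0.3993295886162639 -0.17413970976490872
gauge x0,y0 0.3307474034627982 0.1811618602857185
tray x0,y0 0.4883491075337444 0.1878078384474755
rack x0,y0 0.48213681058293156 -0.43029905387203016
[([407.6, 106.8], 370), ([249.4, 158.7], 314), ([293.3, 180.1], 290)] [[0.4738, 0.0847], [0.5293, -0.0865], [0.5537, -0.0382]] 9.0
```

View pics/oj.png

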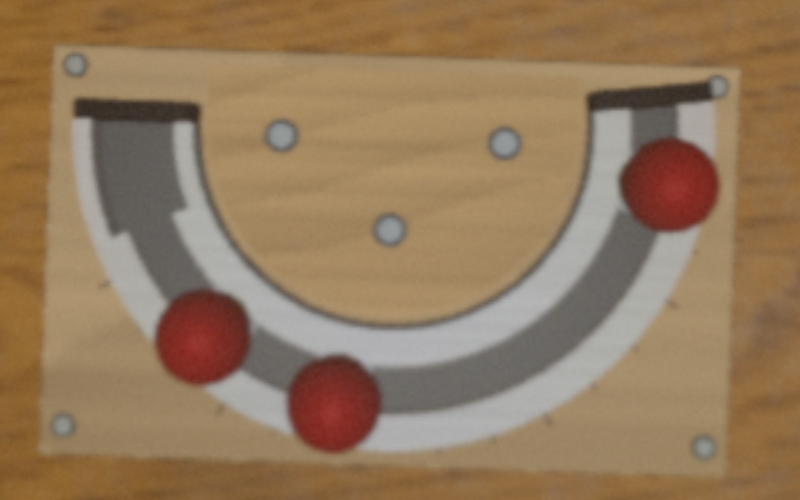

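View pics/om.png

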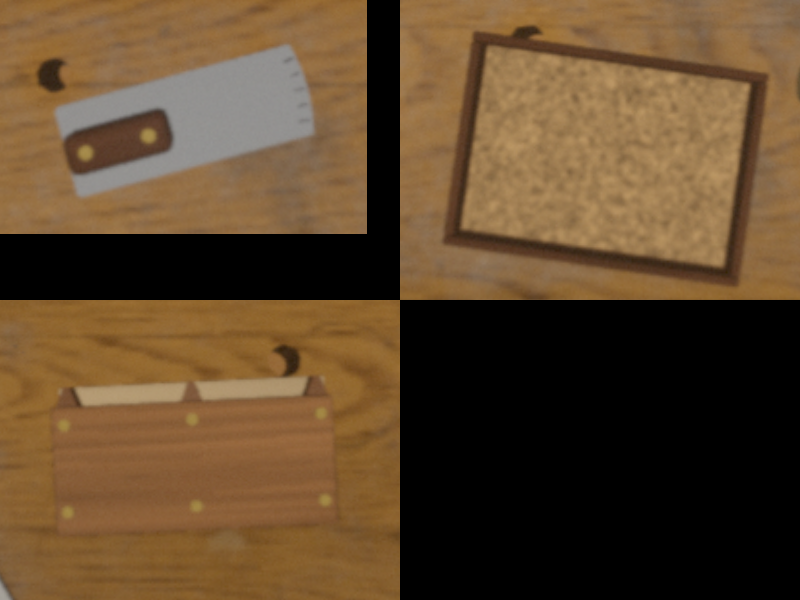

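Readings from the rectified views:
- **Jig:** board corners at (54,45), (740,70), (723,476) and (40,452).
- **Tray:** corners at (474,32), (768,74), (737,285) and (444,243).
- **Rack:** back edge (60,533) to (337,520), and both slots are free.
- **Gauge:** rear corners at (55,110) and (78,197), rounded end at the right.

I'll do the gauge first.

```bash
cat >> h.py <<'E'
RK=np.array([.5731,-.3132]);ry=.045
rackp=lambda x,y:RK+Rn.from_euler('z',ry).as_matrix()[:2,:2]@[x,y]
E
python3 - <<'E'
from h import *
b=[.4136,.2548]; r=list(down(.267))
bot.set_gripper(0.6,25)
bot.goto([*b,.12],r); bot.line_to([*b,.013])
f0=np.array(bot.current_contact_force()); print(f0.round(2))
bot.set_gripper(0.0,30); print("open",bot.current_opening()*92,bot.current_grip_force())
bot.line_to([*b,.02],max_speed=.05); bot.line_to([*b,.16])
print("open",bot.current_opening()*92)
r2=list(down(-1.526)); p=rackp(-.19,.0385)
bot.goto([.42,0,.18],r2); bot.goto([*p,.16],r2); print("open",bot.current_opening()*92, bot.current_clock())
bot.line_to([*p,.03])
print(bot.current_opening()*92,np.round(bot.current_contact_force(),2),bot.current_clock())
c=bot.read_camera("side"); 
x,y=proj(c,[[*p,.03]])[0].astype(int); cv2.imwrite("pics/g1.png",cv2.resize(c["pixels"][y-70:y+80,x-90:x+130],None,fx=3.6,fy=3.6))
E
```

```text
[ 0.77 -0.72  0.57]
open 23.546420414086874 29.994596242904663
open 23.64346417532353
open 23.894151515545033 16.925
24.179734463367147 [-0.52 -0.04 -1.84] 17.9417
```

View pics/g1.png

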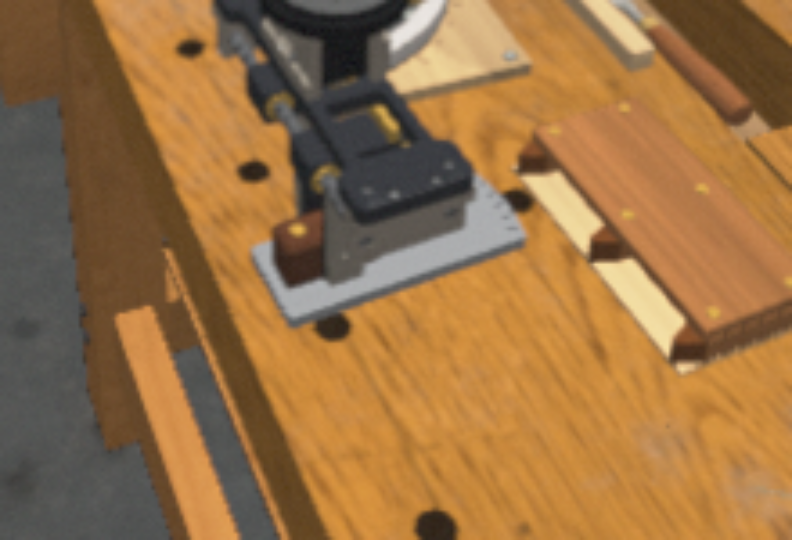

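The gauge is held level and lined up with the left slot, rounded end at crop (510,210) towards the rack. I'll insert it with force checks.

Run:
```python
from h import *
z=.0205; d=rackp(1,0)-rackp(0,0); n=np.array([-d[1],d[0]])
bot.line_to([*rackp(-.19,.0385),z],max_speed=.05); f0=np.array(bot.current_contact_force())
x=-.17;lat=0.
bot.line_to([*rackp(x,.0385),z],max_speed=.08)
while x<-.068:
    x+=.004
    bot.line_to([*(rackp(x,.0385)+n*lat),z],max_speed=.04)
    f=np.array(bot.current_contact_force())-f0; fa,fl=f[:2]@d,f[:2]@n
    if np.abs(f).max()>1.5: print(round(x,4),round(fa,1),round(fl,1),round(f[2],1),round(lat,4),round(bot.current_opening()*92,2))
    if abs(fl)>2: lat+=np.clip(fl*.0003,-.001,.001)
    if fa<-10: break
print(x,np.round(bot.current_ee_pos(),4),bot.current_opening()*92,bot.current_clock())
```

```text
-0.142 1.6 -0.1 0.4 0.0 24.04
-0.074 -3.0 0.6 1.0 0.0 23.72
-0.07 -16.6 -0.1 5.5 0.0 23.94
-0.06999999999999992 [ 0.4973 -0.2774  0.0194] 23.944801366059835 24.9833
```

Run:
```python
from h import *
bot.line_to([*rackp(-.0735,.0385),.0185],max_speed=.03); print(np.round(bot.current_contact_force(),1))
bot.set_gripper(0.6); bot.line_to([*rackp(-.0735,.0385),.12])
# ball centres: triangulate over several views
def rb(c):
    h=cv2.cvtColor(c["pixels"],cv2.COLOR_BGR2HSV); m=((h[...,0]<8)|(h[...,0]>172))&(h[...,1]>170)&(h[...,2]>50)
    cs,_=cv2.findContours(m.astype(np.uint8),cv2.RETR_EXTERNAL,cv2.CHAIN_APPROX_NONE)
    return [np.array(cv2.fitEllipse(q)[0]) for q in cs if cv2.contourArea(q)>20 and len(q)>5]
def rays(c,uv):
    K,d=dist(c);p=cv2.undistortPoints(np.float64(uv).reshape(-1,1,2),K,d).reshape(-1,2);R=np.array(c["R"]);v=np.c_[p,np.ones(len(p))]@R
    return -R.T@c["t"],v/np.linalg.norm(v,axis=1)[:,None]
cams=[np.load(f"{n}.npy",allow_pickle=True).item() for n in("w0","w1","w2","c_jig")]
s=bot.read_camera("side"); sc=bot.read_camera("scene")
J=np.array([.45117,-.01652]);
for b in([.4738,.0847],[.5293,-.0865],[.5537,-.0382]):
    for grp in(cams,cams+[s,sc]):
        A=np.zeros((3,3));B=np.zeros(3)
        for c in grp:
            u=proj(c,[[*b,.062]])[0];e=rb(c);
            if not e: continue
            e=min(e,key=lambda q:np.linalg.norm(q-u))
            if np.linalg.norm(e-u)>8: print("skip");continue
            o,v=rays(c,e);M=np.eye(3)-np.outer(v[0],v[0]);A+=M;B+=M@o
        X=np.linalg.solve(A,B);w=X[:2]-J;print(X.round(4),np.hypot(*w).round(4),np.degrees(np.arctan2(w[1],w[0])+.0365).round(1))
    print([plane(c,[min(rb(c),key=lambda q:np.linalg.norm(q-proj(c,[[*b,.062]])[0]))],.062)[0].round(4).tolist() for c in cams])
c=look(*rackp(-.06,0)); np.save("c_r2.npy",c,allow_pickle=True); o=rackp(-.04,0)
cv2.imwrite("pics/r2.png",ortho(c,o[0]-.12,o[0]+.1,o[1]-.12,o[1]+.12,.012,.0004)); print("x0,y0",o[0]-.12,o[1]-.12,bot.current_clock())
```

```text
[-4.  -0.7 -0.7]
[0.4722 0.0815 0.0662] 0.1003 80.0
[0.4727 0.0819 0.0622] 0.1007 79.8
[[0.4731, 0.0804], [0.4728, 0.0823], [0.4728, 0.0834], [0.4719, 0.0831]]
[ 0.5264 -0.0838  0.0655] 0.1009 -39.7
[ 0.525  -0.0817  0.0783] 0.0985 -39.3
[[0.5267, -0.0852], [0.5271, -0.0843], [0.5268, -0.0825], [0.5279, -0.0853]]
[ 0.5501 -0.0377  0.0657] 0.1012 -10.0
[ 0.5531 -0.0393  0.0477] 0.1045 -10.5
[[0.551, -0.0393], [0.5508, -0.0377], [0.5503, -0.0363], [0.5523, -0.0383]]
x0,y0 0.41314049316608636 -0.4349993925615064 29.4667
```

View pics/r2.png

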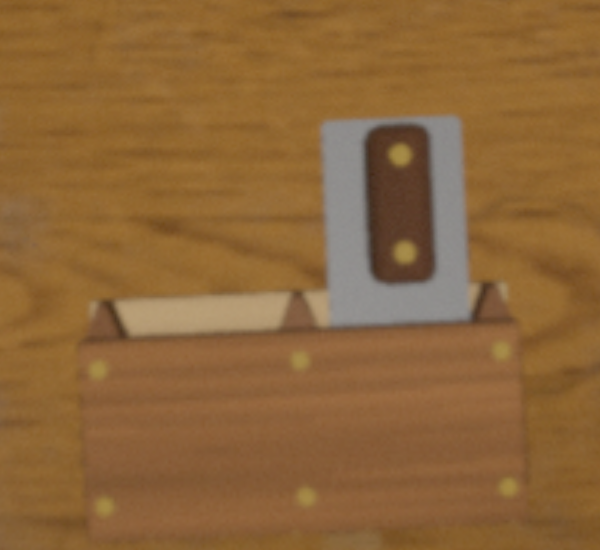

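The gauge is home: the rear edge at ortho row 119 puts its origin at about rack x = -37 mm. Next is the first stop, the one nearest the gap.

```bash
cat >> h.py <<'E'
J=np.array([.45117,-.01652]);jy=-.0365
T=np.array([.58345,.31126]);ty=-.141
jigp=lambda th,r=.1:J+r*np.array([np.cos(th+jy),np.sin(th+jy)])
trayp=lambda x,y:T+Rn.from_euler('z',ty).as_matrix()[:2,:2]@[x,y]
Z=.044; EXIT=np.radians(-78.5)
def slide(a0,a1,rr):
    th=a0; f0=np.array(bot.current_contact_force()); k=0
    while abs(th-a1)>1e-6:
        th+=np.clip(a1-th,-.09,.09)
        bot.line_to([*jigp(th,rr),Z],list(down(th+jy)),max_speed=.08)
        f=np.array(bot.current_contact_force())-f0; e=[np.cos(th+jy),np.sin(th+jy)]
        fr,ft=f[:2]@e,f[0]*-e[1]+f[1]*e[0]; op=bot.current_opening()*92
        print(round(np.degrees(th)),"fr %.1f ft %.1f fz %.1f op %.1f rr %.4f"%(fr,ft,f[2],op,rr))
        if abs(fr)>3: rr+=np.clip(fr*.0002,-.001,.001)
        if np.abs(f).max()>25 or op<30: print("STOP");break
    return th,rr
def grab(th,rr=.1005):
    bot.set_gripper(.65,25); bot.goto([*jigp(th,rr),.14],list(down(th+jy))); bot.line_to([*jigp(th,rr),Z])
    bot.set_gripper(0,25); print("grip",bot.current_opening()*92,np.round(bot.current_contact_force(),1))
def stow(th,rr,tx,tyy):
    bot.line_to([*jigp(th,rr),.075],max_speed=.06); print("lift",np.round(bot.current_contact_force(),1),bot.current_opening()*92)
    bot.line_to([*jigp(th,rr),.15]); print("op",bot.current_opening()*92)
    r=list(down(ty)); p=trayp(tx,tyy)
    bot.goto([.5,.1,.17],r); bot.goto([*p,.14],r); print("op",bot.current_opening()*92)
    bot.line_to([*p,.0345]); print(np.round(bot.current_contact_force(),1)); bot.set_gripper(.6); bot.line_to([*p,.14])
E
python3 - <<'E'
from h import *
grab(np.radians(-39.7)); th,rr=slide(np.radians(-39.7),EXIT,.1005)
print(np.degrees(th),bot.current_clock())
if abs(th-EXIT)<1e-3:
    bot.line_to([*jigp(th,rr),.054],max_speed=.04); print("z+10",np.round(bot.current_contact_force(),1),bot.current_opening()*92)
E
```

```text
grip 32.732176803116985 [0.4 0.5 3.6]
-45 fr 0.3 ft 2.0 fz 1.8 op 32.3 rr 0.1005
-50 fr 0.9 ft 12.5 fz -4.1 op 33.0 rr 0.1005
-55 fr 1.1 ft 23.7 fz -11.2 op 33.0 rr 0.1005
-60 fr 0.0 ft -0.8 fz -3.7 op 12.2 rr 0.1005
STOP
-60.32648062470964 34.3667
```

The stop tipped and jammed: a radial grip lets the ball pivot between the pads. I should grip tangentially, which resists the tipping. First I'll look at its state and at the height of the end cap.

Run:
```python
from h import *
bot.set_gripper(.65); p=bot.current_ee_pos(); bot.line_to([p[0],p[1],.15])
c=look(.50,-.03); np.save("c_j2.npy",c,allow_pickle=True); s=bot.read_camera("side")
a=cv2.resize(s["pixels"][190:275,280:390],None,fx=5,fy=5,interpolation=cv2.INTER_CUBIC)
cv2.imwrite("pics/s2.png",a)
for b in balls(c):
    q=plane(c,[b[0]],.062)[0]; w=q-J; print(q.round(4),np.hypot(*w).round(4),np.degrees(np.arctan2(w[1],w[0])-jy).round(1),b[1])
for h in(.032,.04,.05): print(h,proj(s,[[*jigp(np.radians(-90),r),h] for r in(.085,.115)]).round(1).tolist())
print(bot.current_clock())
```

```text
[0.4738 0.0853] 0.1043 79.5 430
[ 0.5285 -0.088 ] 0.1053 -40.7 365
[ 0.5537 -0.0379] 0.1048 -9.7 344
0.032 [[322.6, 252.8], [327.0, 260.3]]
0.04 [[322.7, 250.1], [327.0, 257.7]]
0.05 [[322.7, 246.8], [327.1, 254.3]]
38.2833
```

View pics/s2.png

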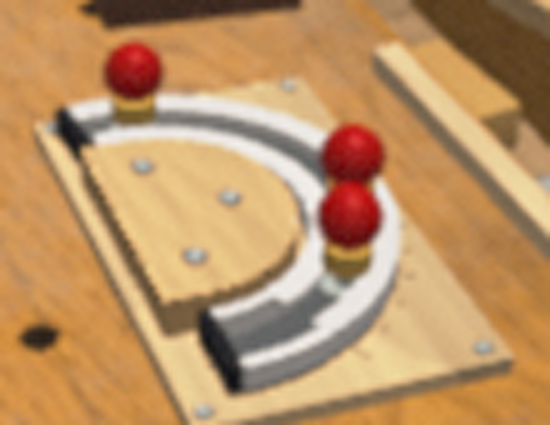

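The end cap at crop (220,350) is level with the lips, so the fingers clear it. The stop is still at about -40.6°. I'll regrip at 45° because the neighbouring stop is close, lift the foot off the floor within its play, and turn to a tangential grip while sliding.

```bash
cat >> h.py <<'E'
def grab(th,off,rr=.1,op=.57):
    r=list(down(th+jy+off)); bot.set_gripper(op,45); bot.goto([*jigp(th,rr),.14],r); bot.line_to([*jigp(th,rr),.0432])
    f0=np.array(bot.current_contact_force()); bot.set_gripper(0,45); print("grip",round(bot.current_opening()*92,1),(np.array(bot.current_contact_force())-f0).round(1))
    bot.line_to([*jigp(th,rr),.0447],max_speed=.02); print("up",(np.array(bot.current_contact_force())-f0).round(1)); return f0
def slide(a0,a1,off,f0,rr=.1,step=.06):
    n=int(np.ceil(abs(a1-a0)/step)); z=.0447
    for i in range(1,n+1):
        th=a0+(a1-a0)*i/n; o=off+(np.pi/2-off)*min(1,i*step/.35)
        bot.line_to([*jigp(th,rr),z],list(down(th+jy+o)),max_speed=.06)
        f=np.array(bot.current_contact_force())-f0; e=[np.cos(th+jy),np.sin(th+jy)]
        fr,ft=f[:2]@e,f[0]*-e[1]+f[1]*e[0]; op=bot.current_opening()*92
        if i%4==0 or abs(fr)>3 or abs(ft)>4: print(round(np.degrees(th),1),"fr %.1f ft %.1f fz %.1f op %.1f rr %.4f"%(fr,ft,f[2],op,rr))
        if abs(fr)>3: rr+=np.clip(fr*.0002,-.001,.001)
        if np.abs(f).max()>18 or not 28<op<40: print("STOP");return th,rr,False
    return th,rr,True
E
python3 - <<'E'
from h import *
a=np.radians(-40.6)
f0=grab(a,np.pi/4,op=.56); th,rr,ok=slide(a,EXIT,np.pi/4,f0)
print(np.degrees(th),ok,bot.current_clock())
if ok:
    bot.line_to([*jigp(th,rr),.056],max_speed=.04); print("z+11",(np.array(bot.current_contact_force())-f0).round(1),bot.current_opening()*92)
E
```

```text
grip 32.0 [-0.9  1.4  4.6]
up [-0.1  1.1 -3.5]
-53.2 fr -0.7 ft 0.3 fz -2.1 op 32.5 rr 0.1000
-65.9 fr -1.2 ft 1.0 fz -2.5 op 31.9 rr 0.1000
-78.5 fr -0.9 ft 0.2 fz -3.3 op 32.5 rr 0.1000
-78.5 True 44.3667
z+11 [ 0.2  1.6 -2.5] 31.595200238129713
```

Run:
```python
from h import *
stow(EXIT,.1,0,.055)
a=np.radians(-9.9)
f0=grab(a,np.pi/2,op=.6); th,rr,ok=slide(a,EXIT,np.pi/2,f0)
print(np.degrees(th),ok,bot.current_clock())
if ok:
    bot.line_to([*jigp(th,rr),.056],max_speed=.04); print("z+11",(np.array(bot.current_contact_force())-f0).round(1),bot.current_opening()*92)
```

```text
lift [ 0.2  0.  -0.7] 32.47792158376356
op 32.14011953626063
op 31.837527303024824
[ 0.5  0.4 -0.5]
grip 31.9 [-0.4  0.3  3.3]
up [-0.1 -0.5 -1.5]
-23.6 fr 0.4 ft 0.6 fz -1.2 op 31.9 rr 0.1000
-37.3 fr -0.2 ft 0.8 fz -1.6 op 31.8 rr 0.1000
-51.1 fr -0.8 ft 0.5 fz -1.7 op 32.1 rr 0.1000
-64.8 fr -0.2 ft 0.1 fz -1.6 op 32.1 rr 0.1000
-78.5 fr -0.7 ft -1.0 fz -1.7 op 32.0 rr 0.1000
-78.5 True 58.7167
z+11 [ 0.7  0.6 -2.4] 31.804791396224267
```

Run:
```python
from h import *
stow(EXIT,.1,0,0)
a=np.radians(79.8)
f0=grab(a,np.pi/2,op=.6); th,rr,ok=slide(a,EXIT,np.pi/2,f0)
print(np.degrees(th),ok,bot.current_clock())
if ok:
    bot.line_to([*jigp(th,rr),.056],max_speed=.04); print("z+11",(np.array(bot.current_contact_force())-f0).round(1),bot.current_opening()*92)
    stow(EXIT,rr,0,-.055)
    bot.goto([.47,.2,.42],list(down(np.pi/2)))
    c=bot.read_camera("wrist");cv2.imwrite("pics/f0.png",c["pixels"])
    bot.goto([.5,-.12,.42],list(down(np.pi/2)))
    d=bot.read_camera("wrist")
    cv2.imwrite("pics/f1.png",np.hstack([c["pixels"][40:270,300:560],d["pixels"][40:270,80:560]])); print(bot.current_clock())
    for b in balls(c):
        q=plane(c,[b[0]],.051)[0]; print(b,q.round(3),(Rn.from_euler('z',-ty).as_matrix()[:2,:2]@(q-T)).round(3))
```

```text
lift [-1.2 -0.4 -1.4] 31.66209104083027
op 32.2142422295132
op 31.578677139593804
[-0.1 -0.6 -0.8]Traceback (most recent call last):
  File "<stdin>", line 4, in <module>
  File "h.py", line 60, in grab
    r=list(down(th+jy+off)); bot.set_gripper(op,45); bot.goto([*jigp(th,rr),.14],r); bot.line_to([*jigp(th,rr),.0432])
                                                     ~~~~~~~~^^^^^^^^^^^^^^^^^^^^^^
host.MotionError: the arm cannot take that pose within its joint ranges
```

```bash
sed -i 's/o=off+(np.pi\/2-off)\*min/o=off+(np.copysign(np.pi\/2,off)-off)*min/' h.py
python3 - <<'E'
from h import *
a=np.radians(79.8)
for t in(79.8,40,0,-40,-78.5):
    q=bot.inverse_kinematics([*jigp(np.radians(t)),.0447],list(down(np.radians(t)+jy-np.pi/2))); print(t,None if q is None else np.round(q,2))
    assert q is not None
f0=grab(a,-np.pi/2,op=.6); th,rr,ok=slide(a,EXIT,-np.pi/2,f0)
print(np.degrees(th),ok,bot.current_clock())
if ok:
    bot.line_to([*jigp(th,rr),.056],max_speed=.04); print("z+11",(np.array(bot.current_contact_force())-f0).round(1),bot.current_opening()*92)
    stow(EXIT,rr,0,-.055)
    bot.goto([.47,.2,.42],list(down(np.pi/2)))
    c=bot.read_camera("wrist")
    bot.goto([.5,-.12,.42],list(down(np.pi/2)))
    d=bot.read_camera("wrist")
    cv2.imwrite("pics/f1.png",np.hstack([c["pixels"][40:270,300:560],d["pixels"][40:270,80:560]])); print(bot.current_clock())
    for b in balls(c):
        q=plane(c,[b[0]],.051)[0]; print(b,q.round(3),(Rn.from_euler('z',-ty).as_matrix()[:2,:2]@(q-T)).round(3))
E
```

```text
79.8 [-0.08  0.12  2.    0.    1.02  0.13]
40 [-0.14  0.25  1.85 -0.    1.04  0.77]
0 [-0.26  0.3   1.8  -0.    1.05  1.35]
-40 [-0.39  0.25  1.85 -0.    1.04  1.92]
-78.5 [-0.49  0.13  1.99 -0.    1.02  2.48]
grip 32.0 [-1.6 -0.5  4.7]
up [-1.3 -0.4 -1.1]
66.3 fr 0.4 ft 0.6 fz -0.8 op 32.0 rr 0.1000
52.9 fr -0.9 ft 1.3 fz -1.0 op 32.0 rr 0.1000
39.4 fr -1.8 ft 0.3 fz -0.6 op 32.3 rr 0.1000
25.9 fr -0.8 ft 1.2 fz -0.9 op 32.4 rr 0.1000
12.4 fr -0.5 ft 0.8 fz -0.8 op 32.3 rr 0.1000
-1.0 fr -1.6 ft 0.6 fz -2.1 op 31.9 rr 0.1000
-14.5 fr -1.1 ft 1.0 fz -0.9 op 32.4 rr 0.1000
-28.0 fr -0.8 ft 0.2 fz 0.2 op 32.3 rr 0.1000
-41.5 fr -1.2 ft -0.2 fz -1.0 op 32.0 rr 0.1000
-54.9 fr -0.7 ft -0.1 fz -0.3 op 32.1 rr 0.1000
-68.4 fr -1.1 ft -1.3 fz -1.0 op 32.1 rr 0.1000
-78.5 True 78.9833
z+11 [-0.6 -0.1 -0.7] 32.27208932543867
lift [ 0.5 -0.6 -1.7] 32.41337163035099
op 32.10373373794019
op 32.139396335204616
[-0.  -0.1 -1.7]
88.425
([348.5, 215.2], 137) [0.581 0.258] [ 0.005 -0.053]
([380.4, 219.2], 134) [0.589 0.314] [0.005 0.004]
([410.0, 223.9], 125) [0.598 0.367] [0.006 0.058]
```

View pics/f1.png

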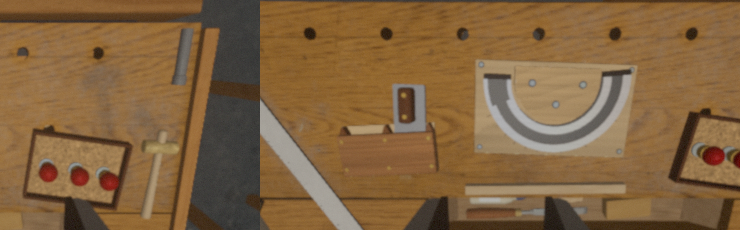

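The picture shows all three stops upright in the tray and the track empty. The gauge's rear edge is at crop (392–424,84). I'll check that numerically, then hand in.

Run:
```python
from h import *
c=look(*rackp(-.06,0)); a=np.load("c_r2.npy",allow_pickle=True).item()
o=rackp(-.04,0); X=[]
for k in(a,c):
    im=ortho(k,o[0]-.12,o[0]+.1,o[1]-.12,o[1]+.12,.012,.0004); h=cv2.cvtColor(im,cv2.COLOR_BGR2HSV)
    m=cv2.morphologyEx(((h[...,1]<50)&(h[...,2]>90)).astype(np.uint8),cv2.MORPH_OPEN,np.ones((5,5)))
    n,l,s,ce=cv2.connectedComponentsWithStats(m); i=1+np.argmax(s[1:,4]); r,cc=s[i][1],s[i][0]+s[i][2]/2
    w=np.array([o[0]-.12+r*.0004,o[1]-.12+cc*.0004])-RK
    print("rear edge + .075 in rack:",(Rn.from_euler('z',-ry).as_matrix()[:2,:2]@w+[.075,0]).round(4),s[i][:4])
print(bot.current_clock())
```

```text
rear edge + .075 in rack: [-0.0364  0.0421] [323 117 148 210]
rear edge + .075 in rack: [-0.0371  0.0449] [332 115 144 212]
89.5167
```

```bash
python3 -c "
from workcell import bot
print(bot.job_done())"
```

```text
the job is handed in; nothing more can be done
None
```

I handed the job in at about 90 s: the last images show all three stops present standing in the tray and the one gauge present fully home in the rack's left slot, with nothing done to the hammer, ash strip or bench dog (no verdict was returned).

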